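# Load a fresh gas cartridge into the table stove and clamp it

### The job

The portable stove has run out of gas: raise its red clamp lever all the way, then lay the fresh blue cartridge from the wire rest in the stove's bay, valve towards the regulator block and the collar's notch (in line with the yellow stripe) uppermost to meet the brass key tab, and let go. Then swing the lever fully down, so that it clamps the cartridge home in the regulator. Do not drop the fresh cartridge, nor knock over the red sauce bottle.

Things in the scene. Friction and masses are not known exactly. Their poses are not given: they have to be found in the camera images.
- clamp_lever (a joint): angle (rad) of the red-handled clamp lever: 0 fully down, shut (as at the start); 1.5 fully raised. Its pinion drives a rack and pusher at the far end of the bay: raised, the pusher stands 19 mm back; shutting drives it, and the cartridge before it, 19 mm towards the socket. Stiff hinge: it stays where it is left; 2 to 3 N at the handle swings it, 3 to 4 N with the cartridge.
- lever_grip (a point): middle of the red handle, a bar 14 mm thick, 26 mm long, along the stove's x, both ends free; pinched across its ends from above it turns between the fingers. Circles lever_hinge at 70 mm radius: at angle 0 it is 69 mm to the stove's +y and 14 mm above the hinge; raising swings it up and over to 9 mm to -y and 69 mm above. A 4 mm shank joins it to the hinge.
- lever_hinge (a point): point on the lever's hinge axis abreast of the handle's middle, 40 mm above the worktop; the hinge runs along the stove's x. The regulator block beside it (6 to 50 mm to the stove's +x, 37 mm long) is 72 mm high.
- stove: green portable gas stove with steel top, 310 x 264 mm, fixed; origin on the worktop under its middle, z up. -x is the side of the open cartridge bay, nearest the robot, +x the burner (pot supports to z = 101 mm); +y is the end with regulator block, knob and lever. Bay floor at z = 12 mm; a heat shield 74 mm high stands 63 mm to +x of the bay's axis, a lip 24 mm high 61 mm to -x.
- bay (a point): point on the bay's axis, 50 mm above the worktop, axes as the stove's: the cartridge's origin goes here, within 4 mm along y (nearer the socket the stem strikes the key tab, farther the base strikes the raised pusher). It then rests on two 45 degree V saddles, 50 mm to +y and 42 mm to -y, both below 34 mm; fingers have room on both sides of the can.
- socket (a point): centre of the socket mouth in the aluminium regulator block, on the bay's axis, 50 mm above the worktop, 104 mm to +y of bay; axes as the stove's. The front of the valve collar comes to this face when the cartridge is home; the hole, 18 mm wide and 15 mm deep, takes the valve stem.
- key_tab (a point): foot of the brass key tab on the socket face, 15 mm above socket. The tab is 6 mm wide, spans 13 to 19 mm above the axis and stands 7 mm out of the face towards -y. The collar's notch passes over it; if the notch is more than about 0.15 rad off the top, the collar strikes the tab and the lever will not shut.
- cartridge: fresh gas cartridge, blue can with a white band, 66 mm across, 0.23 to 0.46 kg; origin on its axis. Its y is the long axis: flat base 92 mm to -y, blue cylinder ends 68 mm to +y, collar front 90 mm, stem tip 93 mm to +y. Its z points to the collar's notch and to the yellow stripe along the can. Starts level, axis 69 mm above the worktop, rolled so that z leans 0.45 rad to the rest's -x.
- valve_collar (a point): centre of the front of the cartridge's steel valve collar (38 mm across, 4 mm thick), 90 mm to the cartridge's +y; axes as the cartridge's
- notch (a point): middle of the notch in the collar's front, 15 mm from the axis along the cartridge's z; the notch is about 13 mm wide there and open to the rim
- wire_rest: steel wire rest that carries the fresh cartridge, fixed; origin on the worktop under its middle. Two zigzag wire frames 104 mm apart along its y, 102 mm wide along its x, 57 mm high; between them only one low wire under the can. The can lies along its y, valve to +y, can origin 9 to 15 mm to +y of the rest's.
- sauce_red: red squeeze bottle, 52 mm across, 165 mm high, loose, origin at its base; to be left standing

How it is judged (in metres and radians):
On the way, in this order (a step that is already met when the one before it is completed fails the run):
1. the clamp lever is raised (beyond 1.3 rad) (value of joint clamp_lever above 1.3 rad), for 0.2 s.
2. the cartridge lies still in the bay's saddles, valve towards the socket, let go, with the lever still raised (beyond 1.2 rad) (value of joint clamp_lever above 1.2 rad and x of valve_collar in the frame of socket between -0.005 and 0.005 m and z of valve_collar in the frame of socket between -0.004 and 0.004 m and y of valve_collar in the frame of socket between -0.024 and -0.006 m and angle between the y axis of cartridge and the y axis of stove, either way round below 0.1 rad and linear speed of cartridge below 0.03 m/s and contact force between the fingers and cartridge below 0.2 N), for 0.2 s.
At the end, for the whole second after the job is handed in: the lever is shut (below 0.10 rad), the cartridge is home: the collar's front within 4 mm of the socket mouth, the notch within 4 mm of the foot of the key tab and uppermost within 0.2 rad, the can parallel to the bay within 0.06 rad, at rest, and nothing touched by the robot (value of joint clamp_lever below 0.1 rad and distance between valve_collar and socket below 0.004 m and distance between notch and key_tab below 0.004 m and angle between the z axis of cartridge and the z axis of stove, either way round below 0.2 rad and angle between the y axis of cartridge and the y axis of stove, either way round below 0.06 rad and linear speed of cartridge below 0.02 m/s).
It fails at once if the red sauce bottle is tipped (beyond 0.6 rad) (angle between sauce_red's own z axis and vertical above 0.6 rad).
It fails at once if the fresh cartridge is dropped (its axis below 40 mm above the worktop) (height (world z) of cartridge below 0.04 m).
It also fails if it takes over 58 s, if anything falls off the work surface, if the arm or the gripper's body presses on something with over 40 N, if the wrist force passes 120 N, or if a joint passes its speed limit or range.

### The arm

A 7-joint arm with a two-finger parallel gripper is mounted at the origin on a cart in front of the work surface, level with it; the furniture and walls round the work are solid. World frame = base frame: x ahead of the robot, y to its left, z up, the work surface at z = 0. Lengths are in mm, angles in rad, forces in N, time in s.
With the tool pointing down it reaches from about 350 to 900 mm from the base axis. Payload 19.9 kg.
Tool frame: the origin (TCP) lies on the centre line of the jaws, within the pads' length; the fingertips stand 14 mm ahead of it and the grasp point (between the pads) lies 5 mm behind it (robot.tcp_to_tips is the distance from the TCP to the fingertips, in mm); z points along the fingers, y is the line along which they close (so a half turn about z gives the same grasp; the last joint's range is limited). The gripper opens to 94 mm and grips with 3 to 60 N. Pads are 16 mm wide; open, the fingers measure 119 mm over their backs; the gripper's body (75 mm by 177 mm) begins 78 mm behind the grasp point.
Start: joints at [-1.357, 0.417, -0.01, 1.614, 0.005, 1.111, -0.053], TCP at [158.128, 604.645, 219.425] pointing down, gripper open.
Joint ranges: [-2.81, 2.81], [-0.39, 2.02], [-1.27, 1.25], [0.06, 2.57], [-1.19, 4.33], [0.19, 2], [-2.82, 2.82]. Speed limits (rad/s): [1.89, 1.89, 2.39, 2.39, 3.01, 3.01, 3.01].

### API

Orientations are given as a rotation vector (axis times angle).
In Python, from station import status, optics, robot gives the robot as it stands.
- The arm moves only by the tool move_arm, never from a script. Its argument "rows" is a list of rows, each a list of 5 numbers: the shift along the world's x, y, z in m, then the turn about the world's z in degrees, then the closure, from 0 (fully open) to 1 (shut). In form: [[dx, dy, dz, roll, hand], ...]. A call has 1 to 8 rows; each row shifts and turns the commanded pose from where the row before left it; what a row does not reach is not made up. A row lasts 1/10 s, in which the tool goes at most 50 mm and 8.59 degrees, less where a joint would pass 70% of its speed; a pose out of reach is approached as far as the arm can. A call is refused whole if a number of a shift passes 0.05 or a number of a turn 8.59, either way. A call with a gripper value outside its range is refused whole. The fingers move at their own pace and stop on an object; "newtons" is the grip in N (left out, the last holds). Time passes only in rows, so rows that do not move let the fingers close. It gives the time, the measured TCP pose, the force, the opening and the grip force at its end, in the units of the state.
- status.get_obs(): the state, without advancing time (a new reading comes with each control period).
- optics.grab_frame(name): name is "side" or "top" or "wrist"; returns a dict with "img" (420x560x3 uint8, red, green, blue), "K" (3x3 intrinsics, pixels), "R" (3x3) and "t" (3): a world point X has camera coordinates R X + t. Camera axes: x right, y down, z forward; pixel columns grow to the right and rows downward; lengths in mm; the calibration is good to about 2 mm. A picture is of the moment at which its call begins. There is no depth.
- robot.close_job(): hands the job in; it is judged then, once.
The state is a dict: "time_s": time; "joint_positions": joint angles; "joint_velocities": joint speeds; "effort": joint torques, N m; "eef_pos": TCP position; "ee_rot": TCP orientation; "ft_force": force on the tool from outside, world axes, zero at the start; "ft_torque": the same for the moment, N m; "grip_width": opening from 0.0 (shut) to 1.0 (fully open); "grasp_force": force on a finger pad.
Only numpy, scipy, OpenCV 4.12 (cv2) and the standard library are available. Lean on these libraries where they do the work, as an engineer would, in place of code of your own. Each camera call takes 0.05 s, during which the arm holds its last target. There are 200 camera calls.

## Working session

There is one attempt and no reset: what is moved stays moved. The work goes in short steps, Python scripts to look and compute and a tool call to move; the robot and the scene stay as the last step left them, time stands still between calls to the robot, and variables do not carry over. Pictures are saved under pics/ and viewed, at most 10 in all, crops included, and the job is handed in when it is done.

Besides the shell and the picture viewer there is one more tool, called after "Request:" as a command line: name --pt "numbers of a row" for each row, then --argument value for the rest. move_arm: Moves the arm, as the interface text tells. Its arguments: {"type":"object","properties":{"rows":{"type":"array"},"newtons":{"type":"number"}},"required":["rows"]}

```bash
mkdir -p pics; ls; python3 - <<'E'
from station import status, optics, robot
import cv2,numpy as np
print(status.get_obs())
for n in("top","side"):
    f=optics.grab_frame(n);cv2.imwrite(f"pics/{n}0.png",f["img"][:,:,::-1]);np.savez(f"pics/{n}0.npz",**f)
    print(n,f["K"].round(1).tolist(),f["R"].round(3).tolist(),f["t"])
E
```

```text
pics
{'time_s': 0.0, 'joint_positions': array([-1.35646604,  0.41797408, -0.01028982,  1.61418339,  0.00469333,
        1.11069075, -0.05299995]), 'joint_velocities': array([ 6.48462147e-04, -4.13712321e-04,  7.63574384e-04, -1.17786982e-03,
       -7.11379694e-05, -1.60201107e-03,  3.45313629e-04]), 'effort': array([-3.49365091e-04, -8.51266909e+01,  6.38516508e-01, -4.25993371e+01,
       -4.89224622e-02,  1.84910407e-02,  1.40130196e-04]), 'eef_pos': array([158.08041215, 604.30073028, 218.82139418]), 'ee_rot': array([-4.00764170e-01, -3.11585822e+00,  1.93217646e-03]), 'ft_force': array([ 0.02532148, -0.52135388,  0.14384618]), 'ft_torque': array([-0.01018549, -0.0158282 ,  0.02108837]), 'grasp_force': 0.0, 'grip_width': 0.9977005617657406}
top [[545.6, 0.0, 282.0], [0.0, 545.6, 213.9], [0.0, 0.0, 1.0]] [[0.017, -1.0, -0.002], [-0.991, -0.017, -0.135], [0.135, 0.004, -0.991]] [   9.40631358  539.45275325 1494.90381983]
side [[451.0, 0.0, 283.0], [0.0, 451.0, 207.0], [0.0, 0.0, 1.0]] [[-0.16, -0.987, -0.025], [-0.427, 0.092, -0.899], [0.89, -0.133, -0.436]] [ 80.42859746 311.75204748 759.13794986]
```

View pics/top0.png

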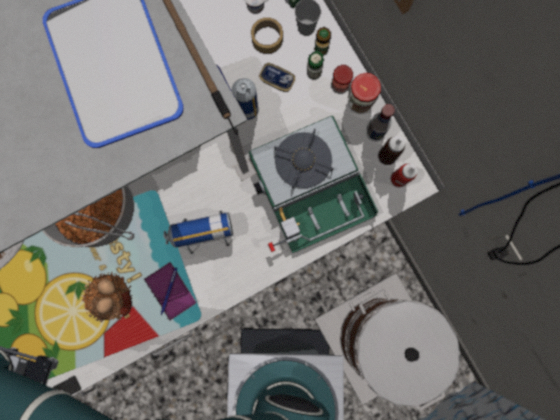

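View pics/side0.png

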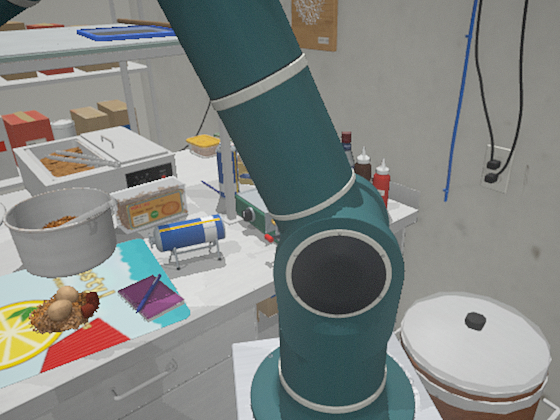

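```bash
python3 - <<'E'
import cv2
i=cv2.imread("pics/top0.png")[115:265,155:425]
cv2.imwrite("pics/c1.png",cv2.resize(i[:, :145],None,fx=5,fy=4.0*1,interpolation=2)[:, :]) 
cv2.imwrite("pics/c1.png",cv2.resize(cv2.imread("pics/top0.png")[120:260,155:345],None,fx=4,fy=4,interpolation=2))
cv2.imwrite("pics/c2.png",cv2.resize(cv2.imread("pics/top0.png")[110:260,235:425],None,fx=4,fy=4,interpolation=2))
E
```

```text
(no output)
```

View pics/c1.png

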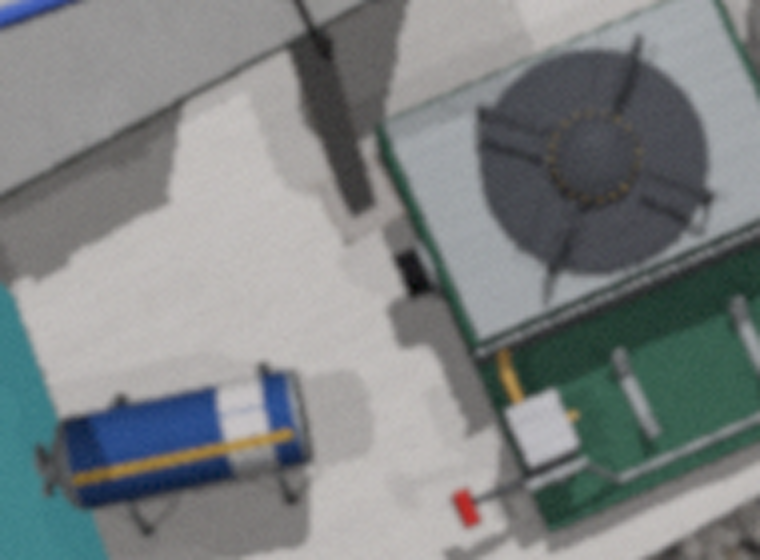

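View pics/c2.png

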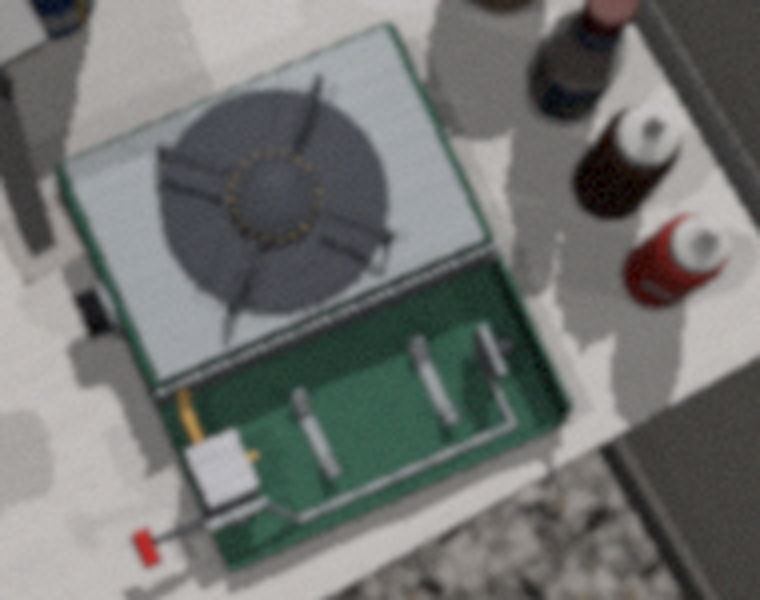

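```bash
cat >h.py <<'E'
import numpy as np,cv2
def back(f,uv,z):
    K,R,t=f["K"],f["R"],f["t"]
    d=R.T@np.linalg.inv(K)@np.array([uv[0],uv[1],1.]);c=-R.T@t
    return c+d*(z-c[2])/d[2]
def proj(f,X):
    p=f["R"]@np.asarray(X,float)+f["t"];p=f["K"]@p;return p[:2]/p[2]
E
python3 - <<'E'
from h import *
f=dict(np.load("pics/top0.npz"))
print("cam",-f["R"].T@f["t"])
c1=lambda u,v:(155+(u-1.5)/4,120+(v-1.5)/4)
c2=lambda u,v:(235+(u-1.5)/4,110+(v-1.5)/4)
def P(n,uv,z): print(n,back(f,uv,z).round(1))
P("grip top",c1(467,508),61)
P("grip end far",c1(460,492),61);P("grip end near",c1(475,524),61)
for n,p in dict(blk1=(507,407),blk2=(555,390),blk3=(580,448),blk4=(533,465)).items():P(n,c1(*p),72)
P("saddleA far",c2(299,393),34);P("saddleA near",c2(334,472),34)
P("saddleB far",c2(418,342),34);P("saddleB near",c2(453,420),34)
P("pusher top",c2(491,350),70)
P("shield L",c2(160,390),74);P("shield R",c2(490,244),74)
for n,p in dict(sl=(75,480),sr=(292,434)).items():P(n,c1(*p),98.7)
for n,p in dict(l1=(65,420),l2=(85,505),r1=(290,372),r2=(310,462),stem=(42,468)).items():P(n,c1(*p),69)
P("bottle top",c2(697,243),165)
# shelf corners guess
for z in (250,350,450):P("shelf corner",(245,112),z);P("shelf edge",(155,165),z)
E
```

```text
cam [ 332.90084329   12.63833892 1553.97956331]
grip top [444.9  46.1  61. ]
grip end far [455.8  51.1  61. ]
grip end near [434.   40.4  61. ]
blk1 [513.7  19.8  72. ]
blk2 [526.  -12.8  72. ]
blk3 [486.3 -30.4  72. ]
blk4 [474.2   1.4  72. ]
saddleA far [557.9 -58.2  34. ]
saddleA near [502.4 -83.2  34. ]
saddleB far [ 595.7 -141.8   34. ]
saddleB near [ 540.6 -166.5   34. ]
pusher top [ 584.7 -188.4   70. ]
shield L [552.5  39.   74. ]
shield R [ 658.4 -187.3   74. ]
sl [456.4 307.8  98.7]
sr [489.8 163.6  98.7]
l1 [500.  322.5  69. ]
l2 [442.  306.2  69. ]
r1 [535.8 169.3  69. ]
r2 [474.  153.8  69. ]
stem [466.8 336.7  69. ]
bottle top [ 641.2 -309.3  165. ]
shelf corner [763.1 113.6 250. ]
shelf edge [625.5 330.  250. ]
shelf corner [730.1 105.9 350. ]
shelf edge [603.1 305.6 350. ]
shelf corner [697.1  98.2 450. ]
shelf edge [580.6 281.3 450. ]
```

Request:
move_arm --pt "0.018 -0.035 0 -3.16 0" --pt "0.018 -0.035 0 -3.16 0.2" --pt "0.018 -0.035 0 -3.16 0.3" --pt "0.018 -0.035 0 -3.16 0.3" --pt "0.018 -0.035 0 -3.16 0.3" --pt "0.018 -0.035 0 -3.16 0.3" --pt "0.018 -0.035 0 -3.16 0.3" --pt "0.018 -0.035 0 -3.16 0.3"

```text
time_s: 0.9
eef_pos: [302.5, 323.0, 219.3]
ee_rot: [-1.076, -2.951, 0.0]
ft_force: [0.5, -0.4, -0.0]
grip_width: 0.698
grasp_force: 0.0
```

Request:
move_arm --pt "0.018 -0.035 0 -3.16 0.3" --pt "0.018 -0.035 0 -3.16 0.3" --pt "0.018 -0.035 0 -3.16 0.3" --pt "0.018 -0.035 0 -3.16 0.3" --pt "0.018 -0.035 0 -3.16 0.3" --pt "0.018 -0.035 0 -3.16 0.3" --pt "0.017 -0.033 0 -3.16 0.3" --pt "0 0 0 0 0.3"

```text
time_s: 1.7
eef_pos: [428.4, 77.8, 219.5]
ee_rot: [1.629, 2.685, -0.001]
ft_force: [-0.3, 0.4, 0.0]
grip_width: 0.701
grasp_force: 0.0
```

Request:
move_arm --pt "0.0166 -0.0318 0 -3.1 0.3" --pt "0 0 0 0 0.3" --pt "0 0 0 0 0.3"

```text
time_s: 2.0
eef_pos: [443.5, 50.0, 219.2]
ee_rot: [-1.692, -2.647, 0.001]
ft_force: [-0.1, 0.5, 0.3]
grip_width: 0.698
grasp_force: 0.0
```

```bash
cat >>h.py <<'E'
def snap(n,tag):
    from station import optics
    f=optics.grab_frame(n);cv2.imwrite(f"pics/{tag}.png",f["img"][:,:,::-1]);np.savez(f"pics/{tag}.npz",**f);return f
def yaw():
    from station import status
    from scipy.spatial.transform import Rotation as Ro
    o=status.get_obs();M=Ro.from_rotvec(o["ee_rot"]).as_matrix()
    return o,np.arctan2(M[1,1],M[0,1])%np.pi,M
E
python3 - <<'E'
from h import *
f=snap("wrist","w1")
o,y,M=yaw();print(o["eef_pos"],y,M.round(3).tolist())
print("cam",-f["R"].T@f["t"],f["R"].round(2).tolist(),f["K"][0,0])
ux=np.array([.907,.421,0]);uy=np.array([-.421,.907,0]);s=np.array([507.2,-21.7,50])
h=s-28*ux+18.6*uy;h[2]=40
for n,X in dict(sock=s,grip=h+69*uy+[0,0,14]).items():print(n,X.round(1),proj(f,X).round(1))
E
```

```text
[443.32336144  50.52322594 219.23041178] 0.4347413863641057 [[-0.421, 0.907, -0.001], [0.907, 0.421, -0.0], [0.0, -0.001, -1.0]]
cam [414.95425497 110.65168754 384.45503409] [[0.91, 0.42, 0.0], [0.41, -0.88, 0.23], [0.1, -0.21, -0.97]] 340.8202749476132
sock [507.2 -21.7  50. ] [304.9 281. ]
grip [444.9  46.   54. ] [278.4 201.2]
```

View pics/w1.png

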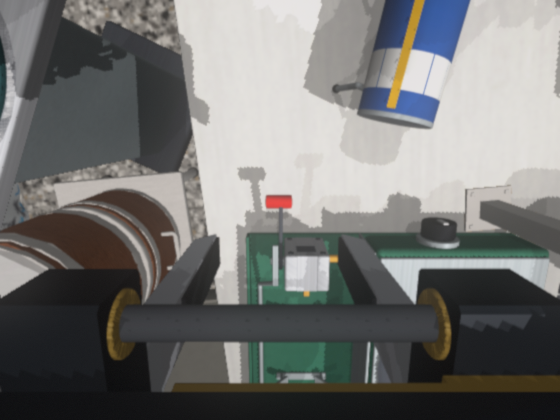

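Request:
move_arm --pt "0.0015 -0.0045 -0.04 0 0.3" --pt "0 0 -0.04 0 0.3" --pt "0 0 -0.04 0 0.3" --pt "0 0 -0.035 0 0.3" --pt "0 0 -0.012 0 0.3" --pt "0 0 0 0 0.5" --pt "0 0 0 0 0.6"

```text
time_s: 2.75
eef_pos: [445.8, 45.8, 53.6]
ee_rot: [1.691, 2.647, 0.001]
ft_force: [0.5, 0.1, -0.1]
grip_width: 0.566
grasp_force: 0.0
```

Request:
move_arm --newtons 12 --pt "0 0 0 0 0.85" --pt "0 0 0 0 0.85" --pt "0 0 0 0 0.85" --pt "0 0 0 0 0.85" --pt "0 0 0 0 0.85"

```text
time_s: 3.25
eef_pos: [445.4, 45.5, 52.8]
ee_rot: [1.691, 2.647, 0.001]
ft_force: [-1.5, 0.9, 8.5]
grip_width: 0.271
grasp_force: 12.0
```

```bash
python3 - <<'E'
import numpy as np
p=np.linspace(.2,1.71,17);c=70*np.cos(p);z=70*np.sin(p)
dc=np.diff(c);dz=np.diff(z)
print([[round(-.421*a/1e3,4),round(.907*a/1e3,4),round(b/1e3,4)] for a,b in zip(dc,dz)])
E
```

```text
[[np.float64(0.0007), np.float64(-0.0015), np.float64(0.0064)], [np.float64(0.0009), np.float64(-0.002), np.float64(0.0062)], [np.float64(0.0012), np.float64(-0.0025), np.float64(0.006)], [np.float64(0.0014), np.float64(-0.003), np.float64(0.0057)], [np.float64(0.0016), np.float64(-0.0035), np.float64(0.0054)], [np.float64(0.0018), np.float64(-0.0039), np.float64(0.005)], [np.float64(0.002), np.float64(-0.0044), np.float64(0.0045)], [np.float64(0.0022), np.float64(-0.0047), np.float64(0.0041)], [np.float64(0.0023), np.float64(-0.005), np.float64(0.0036)], [np.float64(0.0025), np.float64(-0.0053), np.float64(0.003)], [np.float64(0.0026), np.float64(-0.0056), np.float64(0.0024)], [np.float64(0.0027), np.float64(-0.0057), np.float64(0.0019)], [np.float64(0.0027), np.float64(-0.0059), np.float64(0.0013)], [np.float64(0.0028), np.float64(-0.006), np.float64(0.0006)], [np.float64(0.0028), np.float64(-0.006), np.float64(0.0)], [np.float64(0.0028), np.float64(-0.006), np.float64(-0.0006)]]
```

Request:
move_arm --pt "0.0007 -0.0015 0.0064 0 0.85" --pt "0.0009 -0.002 0.0062 0 0.85" --pt "0.0012 -0.0025 0.006 0 0.85" --pt "0.0014 -0.003 0.0057 0 0.85" --pt "0.0016 -0.0035 0.0054 0 0.85" --pt "0.0018 -0.0039 0.005 0 0.85" --pt "0.002 -0.0044 0.0045 0 0.85" --pt "0.0022 -0.0047 0.0041 0 0.85"

```text
time_s: 4.05
eef_pos: [457.2, 19.7, 96.1]
ee_rot: [-1.691, -2.647, -0.0]
ft_force: [1.0, 4.0, -1.6]
grip_width: 0.279
grasp_force: 12.0
```

Request:
move_arm --pt "0.0023 -0.005 0.0036 0 0.85" --pt "0.0025 -0.0053 0.003 0 0.85" --pt "0.0026 -0.0056 0.0024 0 0.85" --pt "0.0027 -0.0057 0.0019 0 0.85" --pt "0.0027 -0.0059 0.0013 0 0.85" --pt "0.0028 -0.006 0.0006 0 0.85" --pt "0.0028 -0.006 0 0 0.85" --pt "0.0028 -0.006 -0.0006 0 0.85"

```text
time_s: 4.85
eef_pos: [478.7, -26.4, 108.5]
ee_rot: [1.692, 2.647, 0.0]
ft_force: [-1.0, 1.6, 9.4]
grip_width: 0.271
grasp_force: 12.0
```

Request:
move_arm --pt "0 0 0 0 0.85" --pt "0 0 0 0 0.85" --pt "0 0 0 0 0.85"

```text
time_s: 5.15
eef_pos: [478.8, -26.8, 108.5]
ee_rot: [1.692, 2.645, -0.0]
ft_force: [1.1, -1.2, 6.6]
grip_width: 0.273
grasp_force: 12.0
```

Request:
move_arm --pt "0 0 0 0 0.3" --pt "0 0 0 0 0.3" --pt "0 0 0.03 0 0.3" --pt "0 0 0.05 0 0.2" --pt "0 0.035 0.02 -3 0.15" --pt "0.005 0.045 0 -3 0.15" --pt "0.005 0.045 0 -3 0.15" --pt "0.005 0.045 0 -3 0.15"

```text
time_s: 5.95
eef_pos: [493.1, 145.9, 208.2]
ee_rot: [-1.962, -2.454, -0.001]
ft_force: [1.2, -0.4, 1.0]
grip_width: 0.846
grasp_force: 0.0
```

Request:
move_arm --pt "0.001 0.046 0 0 0.15" --pt "0 0 0 0 0.15" --pt "0 0 0 0 0.15"

```text
time_s: 6.25
eef_pos: [494.0, 190.7, 207.5]
ee_rot: [1.957, 2.458, -0.002]
ft_force: [-0.3, -1.0, 1.1]
grip_width: 0.85
grasp_force: 0.0
```

```bash
cat >can.py <<'E'
from h import *
import sys
from scipy.optimize import least_squares
tag=sys.argv[1];z=float(sys.argv[2]);f=snap("wrist",tag);o,y,M=yaw();print(o["eef_pos"],y)
im=cv2.cvtColor(f["img"],cv2.COLOR_RGB2HSV)
ye=cv2.inRange(im,(15,120,110),(32,255,255));n,l,s,_=cv2.connectedComponentsWithStats(ye)
k=1+np.argmax(s[1:,4]);v,u=np.where(l==k);print("stripe px",s[k])
bl=cv2.inRange(im,(105,120,60),(125,255,255));n,l2,s2,_=cv2.connectedComponentsWithStats(bl)
print("blue",[r.tolist() for r in s2[1:] if r[4]>800])
np.savez(f"pics/{tag}_m.npz",u=u,v=v)
for h in (z,z+29.7,z+33):
    q=np.array([back(f,(a,b),h)[:2] for a,b in zip(u,v)]);c=q.mean(0);w,V=np.linalg.eigh(np.cov(q.T));d=V[:,1]*np.sign(V[1,1])
    t=(q-c)@d;print("h",h,"stripe c",c.round(1),"yaw",np.arctan2(-d[0],d[1]).round(3),"ends",(c+d*t.min()).round(1),(c+d*t.max()).round(1))
E
python3 can.py w2 69
```

```text
[494.1647716  189.54349542 207.69591809] 0.22391677245123
stripe px [ 261   51   10  191 1402]
blue [[270, 50, 52, 139, 6789], [245, 52, 17, 127, 1362]]
h 69.0 stripe c [471.2 238.2] yaw 0.231 ends [491.4 152.3] [453.6 312.9]
h 98.7 stripe c [471.9 240. ] yaw 0.231 ends [490.2 162.5] [456.  307.4]
h 102.0 stripe c [472.  240.1] yaw 0.231 ends [490.  163.6] [456.3 306.7]
```

View pics/w2.png

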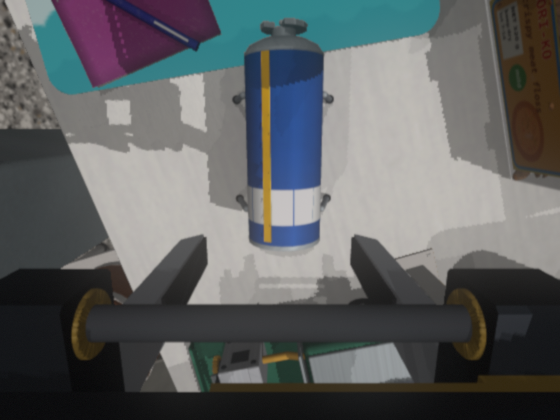

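```bash
python3 - <<'E'
from h import *
f=dict(np.load("pics/w2.npz"))
im=f["img"].astype(int)
for v in (80,110,130,150,170):
    r=im[v];b=(r[:,2]-r[:,0]>35)|((r[:,0]-r[:,2]>60)&(r[:,1]>110))
    u=np.where(b[235:335])[0]+235;m=(u.min()+u.max())/2;print(v,u.min(),u.max(),back(f,(m,v),69).round(1))
print("base rim",back(f,(284,246),98).round(1),"stem tip",back(f,(284,24),69).round(1),"shoulder",back(f,(284,48),95).round(1))
ux=np.array([.9746,.224,0]);uy=np.array([-.224,.9746,0]);c0=np.array([485.5,250,69.])
for n,X in dict(base_top=c0-92*uy+[0,0,33],cylend_top=c0+68*uy+[0,0,33],tip=c0+93*uy,L=c0-33*ux,R=c0+33*ux,stripe=c0-14.4*ux+[0,0,29.7]).items():print(n,proj(f,X).round(1))
E
```

```text
80 248 322 [475.2 294.7  69. ]
110 249 321 [480.7 271.1  69. ]
130 250 320 [484.5 254.8  69. ]
150 251 320 [488.9 238.2  69. ]
170 254 319 [493.8 221.3  69. ]
base rim [505.1 161.1  98. ] stem tip [464.6 336.3  69. ] shoulder [469.5 313.4  95. ]
base_top [285.  248.7]
cylend_top [286.   41.9]
tip [285.3  18.3]
L [247.  135.8]
R [322.7 135.8]
stripe [267.2 136.7]
```

Request:
move_arm --pt "-0.0064 0.048 0 0.3 0.17" --pt "0 0 -0.04 0 0.17" --pt "0 0 -0.04 0 0.17" --pt "0 0 -0.04 0 0.17" --pt "0 0 -0.025 0 0.17" --pt "0 0 -0.006 0 0.17" --pt "0 0 0 0 0.17" --pt "0 0 0 0 0.17"

```text
time_s: 7.1
eef_pos: [488.7, 238.1, 58.4]
ee_rot: [1.953, 2.46, 0.002]
ft_force: [0.9, 0.5, 0.4]
grip_width: 0.826
grasp_force: 0.0
```

Request:
move_arm --newtons 25 --pt "0 0 -0.001 0 0.27" --pt "0 0 0 0 0.27" --pt "0.0015 0.0003 0 0 0.27" --pt "0.0017 0.0004 0.0042 0 0.27" --pt "0.0017 0.0004 0.0042 0 0.27" --pt "0.0017 0.0004 0.0042 0 0.27"

```text
time_s: 7.7
eef_pos: [494.0, 239.9, 68.8]
ee_rot: [-1.952, -2.461, 0.001]
ft_force: [-5.9, -0.0, 1.6]
grip_width: 0.732
grasp_force: 2.8
```

```bash
python3 - <<'E'
from h import *
f=snap("wrist","w3");o,y,M=yaw();print(o["eef_pos"],y,o["ft_force"],o["grip_width"])
cv2.imwrite("pics/w3c.png",cv2.resize(f["img"][:,:,::-1][150:420,120:440],None,fx=2,fy=2))
E
```

```text
[494.31956903 239.99009492  69.43026808] 0.22953202075185808 [-7.54033519 -0.83083613  2.94078315] 0.7299035884233871
```

View pics/w3c.png

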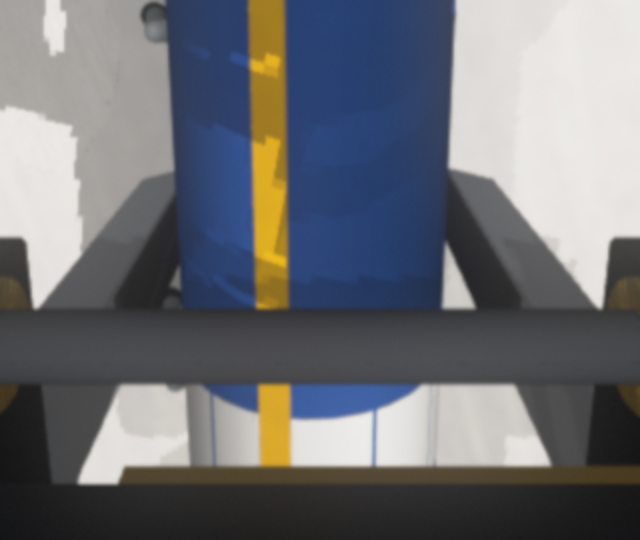

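Request:
move_arm --pt "0.0017 0.0004 0.0042 0 0.27" --pt "0.0017 0.0004 0.0042 0 0.27" --pt "0.0017 0.0004 0.0042 0 0.27" --pt "0.0017 0.0004 0.0042 0 0.27" --pt "0 0 0 0 0.27" --pt "0 0 0 0 0.27"

```text
time_s: 8.35
eef_pos: [500.9, 241.5, 85.7]
ee_rot: [-1.952, -2.461, 0.001]
ft_force: [-5.9, -1.2, 1.5]
grip_width: 0.73
grasp_force: 2.6
```

```bash
cat >roll.py <<'E'
from h import *
import sys
# lean of the stripe by tangent rays: can axis direction known from tool yaw; rays in the plane across the can
f=snap("wrist",sys.argv[1]);o,y,M=yaw();print(o["eef_pos"],"yaw",y.round(4),"F",o["ft_force"].round(1),o["grip_width"],o["grasp_force"])
im=f["img"].astype(int);R,K=f["R"],f["K"];a=np.array([-np.sin(y),np.cos(y),0]);x=np.array([np.cos(y),np.sin(y),0])
ang=lambda u,v:(lambda d:np.arctan2(d@x,-d[2]))(R.T@np.linalg.inv(K)@np.array([u,v,1.]))
L=[]
for v in range(*map(int,sys.argv[2].split(","))):
    r=im[v];Y=(r[:,0]-r[:,2]>60)&(r[:,1]>90);B=(r[:,2]-r[:,0]>30)|Y
    def run(m,c=None):
        i=np.where(m[200:380])[0]+200;return i
    yy=run(Y);bb=run(B)
    if len(yy)<3 or len(bb)<30: continue
    A=[ang(bb.min()-.5,v),ang(bb.max()+.5,v),ang(yy.mean(),v)]
    m=(A[0]+A[1])/2;h=(A[1]-A[0])/2;D=33/np.sin(h);e=A[2]-m
    # stripe point at radius 33: lean p (from direction to the camera): D*sin e = 33*sin(p+e)
    p=np.arcsin(np.clip(D*np.sin(e)/33,-1,1))-e
    # D is in plane incl. obliquity; camera direction from vertical = -m
    L.append([p-m if False else p+(-m),D,m,e,yy.mean(),bb.min(),bb.max()])
L=np.array(L);print(len(L),np.median(L,0).round(3),"lean std",L[:,0].std().round(3))
E
python3 roll.py w4 195,290; python3 - <<'E'
E
cp pics/w3.npz /tmp/
```

```text
[500.87780964 241.50792872  85.61988839] yaw 0.2296 F [-5.2  0.1  0.9] 0.7312592986405692 2.6473642140626907
95 [ 8.10000e-02  1.74119e+02 -1.00000e-02  1.70000e-02  2.80500e+02
  2.13000e+02  3.37000e+02] lean std 0.008
```

```bash
sed -i 's/^f=snap.*$/f=snap("wrist",sys.argv[1]) if len(sys.argv)<4 else dict(np.load(sys.argv[3]));o,y,M=yaw();print(o["eef_pos"],"yaw",y.round(4),"F",o["ft_force"].round(1),o["grip_width"],o["grasp_force"])/' roll.py
python3 roll.py x 70,170 pics/w2.npz;python3 roll.py x 195,290 pics/w3.npz;python3 roll.py x 240,290 pics/w4.npz;python3 roll.py x 200,220 pics/w4.npz;sed -n 1,8p roll.py >/dev/null
python3 -c "
import cv2,numpy as np
f=np.load('pics/w4.npz');print(f['img'][260,205:220].tolist(),f['img'][260,328:345].tolist())"
```

```text
[500.87780964 241.50792872  85.61988839] yaw 0.2296 F [-5.2  0.1  0.9] 0.7312592986405692 2.6473642140626907
100 [-5.0300e-01  3.1587e+02  1.7000e-02 -5.4000e-02  2.6550e+02  2.4800e+02
  3.2100e+02] lean std 0.104
[500.87780964 241.50792872  85.61988839] yaw 0.2296 F [-5.2  0.1  0.9] 0.7312592986405692 2.6473642140626907
95 [-2.50000e-01  1.63449e+02 -9.00000e-03 -6.40000e-02  2.54500e+02
  2.09000e+02  3.42000e+02] lean std 0.005
[500.87780964 241.50792872  85.61988839] yaw 0.2296 F [-5.2  0.1  0.9] 0.7312592986405692 2.6473642140626907
50 [ 8.10000e-02  1.73741e+02 -1.00000e-02  1.70000e-02  2.80500e+02
  2.14000e+02  3.36000e+02] lean std 0.008
[500.87780964 241.50792872  85.61988839] yaw 0.2296 F [-5.2  0.1  0.9] 0.7312592986405692 2.6473642140626907
20 [ 8.80000e-02  1.75703e+02 -1.20000e-02  1.80000e-02  2.80500e+02
  2.12000e+02  3.37500e+02] lean std 0.008
[[40, 40, 44], [40, 40, 44], [40, 39, 44], [40, 40, 44], [39, 39, 44], [37, 38, 42], [37, 38, 42], [37, 40, 49], [38, 46, 65], [37, 49, 74], [38, 51, 79], [39, 53, 83], [38, 52, 84], [38, 53, 85], [38, 53, 86]] [[43, 57, 91], [42, 57, 90], [43, 56, 90], [44, 57, 88], [43, 56, 87], [43, 56, 85], [42, 55, 83], [43, 55, 82], [44, 54, 79], [50, 58, 79], [99, 101, 109], [146, 144, 144], [102, 101, 100], [53, 53, 54], [44, 44, 46], [44, 43, 46], [44, 44, 46]]
```

Request:
move_arm --pt "-0.0017 -0.0004 -0.0042 0 0.27" --pt "0 0 0 0 0.27"

```text
time_s: 8.6
eef_pos: [498.9, 241.0, 81.0]
ee_rot: [-1.952, -2.461, 0.002]
ft_force: [-6.1, 0.0, 0.8]
grip_width: 0.729
grasp_force: 3.0
```

```bash
python3 roll.py w5 195,290
```

```text
[498.98286155 241.06441667  81.17446034] yaw 0.2296 F [-6.1  0.4  0.8] 0.7277992611174431 3.1452731788158417
95 [-1.00000e-02  1.71757e+02 -1.10000e-02 -5.00000e-03  2.73500e+02
  2.12000e+02  3.38000e+02] lean std 0.004
```

Request:
move_arm --newtons 25 --pt "0 0 0 0 0.5" --pt "0 0 0 0 0.5" --pt "0 0 0 0 0.5" --pt "0 0 0 0 0.5" --pt "0 0 0.01 0 0.5" --pt "0 0 0.02 0 0.5" --pt "0 0 0.02 0 0.5" --pt "0 0 0 0 0.5"

```text
time_s: 9.45
eef_pos: [501.3, 241.6, 133.9]
ee_rot: [1.952, 2.459, 0.007]
ft_force: [1.0, -0.7, -3.2]
grip_width: 0.694
grasp_force: 25.0
```

```bash
python3 roll.py w6 195,290; python3 -c "
from h import *
f=dict(np.load('pics/w6.npz'));print('cam',-f['R'].T@f['t'])"
```

```text
[500.52082857 241.4288042  132.35571212] yaw 0.2294 F [-0.5  0.5 -2.5] 0.6906460248536943 24.99882012605667
95 [-1.10000e-02  1.71557e+02  4.00000e-03 -2.00000e-03  2.77000e+02
  2.15000e+02  3.41000e+02] lean std 0.004
cam [484.81492573 306.29547142 299.25880341]
```

View pics/w6.png

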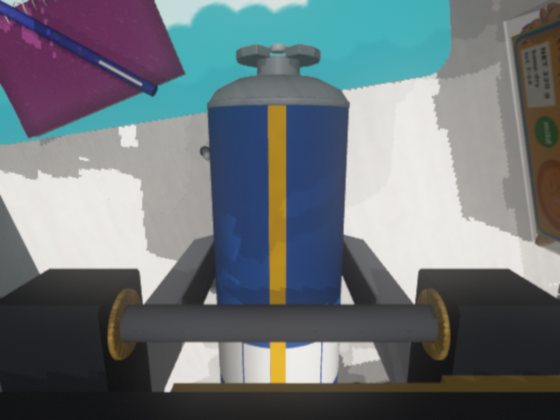

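```bash
python3 - <<'E'
from h import *
f=dict(np.load("pics/w6.npz"));y=.2294;a=np.array([-np.sin(y),np.cos(y),0]);T=np.array([500.5,241.4,132.4]);za=127.7
print("shoulder s",(back(f,(277,103.5),za+33)-T)@a-68,"tip s",(back(f,(278,46),za+4)-T)@a-93,"band?")
im=f["img"].astype(int)
for v in (110,150,200,250,290):
    r=im[v];B=(r[:,2]-r[:,0]>30)|((r[:,0]-r[:,2]>60)&(r[:,1]>90));i=np.where(B[200:380])[0]+200;print(v,i.min(),i.max(),end="; ")
for pit in (-.03,0,.03):
    o=[]
    for s in (68,40,10,-10):
        X=T+a*s;X[2]=za+pit*s;x=np.array([a[1],-a[0],0])
        o.append((proj(f,X-33*x).round(1).tolist(),proj(f,X+33*x).round(1).tolist()))
    print(pit,o)
print("roof stripe top at -44",(back(f,(278,343),za+33)-T)@a)
E
```

```text
shoulder s 8.004664008203392 tip s 9.954340078511763 band?
110 200 347; 150 210 344; 200 213 342; 250 215 341; 290 217 339; -0.03 [([210.9, 125.3], [344.2, 125.3]), ([213.1, 181.7], [342.1, 181.6]), ([215.3, 238.2], [340.0, 238.0]), ([216.6, 273.9], [338.7, 273.6])]
0 [([210.1, 125.3], [345.0, 125.3]), ([212.6, 182.1], [342.6, 182.0]), ([215.2, 238.4], [340.1, 238.2]), ([216.7, 273.6], [338.6, 273.4])]
0.03 [([209.3, 125.3], [345.9, 125.3]), ([212.2, 182.4], [343.0, 182.3]), ([215.1, 238.6], [340.2, 238.4]), ([216.8, 273.4], [338.5, 273.1])]
roof stripe top at -44 -29.686058613816552
```

Request:
move_arm --pt "0 -0.005 0.02 0 0.5" --pt "0.002 -0.015 0.03 1 0.5" --pt "0.005 -0.03 0 1.2 0.5" --pt "0.005 -0.035 0 1.2 0.5" --pt "0.005 -0.035 0 1.2 0.5" --pt "0.005 -0.035 0 1.2 0.5" --pt "0.005 -0.035 0 1.2 0.5" --pt "0.005 -0.035 0 1.2 0.5"

```text
time_s: 10.3
eef_pos: [531.4, 14.6, 180.4]
ee_rot: [-1.77, -2.595, 0.001]
ft_force: [-0.2, -0.4, -2.5]
grip_width: 0.696
grasp_force: 25.0
```

Request:
move_arm --pt "0.005 -0.035 0 1.2 0.5" --pt "0.005 -0.035 0 1.2 0.5" --pt "0.005 -0.03 0 1.2 0.5" --pt "0.005 -0.025 0 0.2 0.5" --pt "0.002 -0.012 0 0 0.5" --pt "0 0 0 0 0.5" --pt "0 0 0 0 0.5"

```text
time_s: 11.0
eef_pos: [553.4, -120.1, 180.6]
ee_rot: [-1.684, -2.651, 0.0]
ft_force: [0.1, 0.3, -2.1]
grip_width: 0.696
grasp_force: 25.0
```

```bash
python3 roll.py w7 195,290
```

```text
[ 553.47364231 -119.68704956  180.71774513] yaw 0.44 F [-0.2  0.2 -3.1] 0.6943004429224177 24.998854994773865
95 [-1.30000e-02  1.69218e+02  0.00000e+00 -3.00000e-03  2.77000e+02
  2.15000e+02  3.42000e+02] lean std 0.004
```

Request:
move_arm --pt "0.0013 -0.0045 -0.02 -0.3 0.5" --pt "0 0 -0.03 0 0.5" --pt "0 0 -0.03 0 0.5" --pt "0 0 -0.02 0 0.5" --pt "0 0 -0.009 0 0.5" --pt "0 0 0 0 0.5" --pt "0 0 0 0 0.5"

```text
time_s: 11.75
eef_pos: [555.4, -125.1, 73.0]
ee_rot: [1.69, 2.647, 0.001]
ft_force: [0.6, -0.1, -3.0]
grip_width: 0.697
grasp_force: 25.0
```

```bash
python3 roll.py w8 195,290; python3 - <<'E'
from h import *
f=dict(np.load("pics/w8.npz"));cv2.imwrite("pics/w8c.png",cv2.resize(f["img"][0:300,130:430,::-1],None,fx=2,fy=2))
s=np.array([507.2,-21.7,50])
ux=np.array([.907,.421,0]);uy=np.array([-.421,.907,0]);z=np.array([0,0,1])
for n,X in dict(blkfront_top=s+22*z,tabfoot_top=s+19*z,tab_tip=s+19*z-7*uy,blkL=s-22*ux+22*z,blkR=s+22*ux+22*z).items():print(n,proj(f,X).round(1))
E
```

```text
[ 555.49292567 -125.26355268   73.24234158] yaw 0.434 F [-0.4  0.8 -3.7] 0.7003738671497239 24.998832643032074
95 [-1.5000e-02  1.6841e+02  2.0000e-03 -3.0000e-03  2.7700e+02  2.1400e+02
  3.4200e+02] lean std 0.003
blkfront_top [278.9  18.1]
tabfoot_top [278.9  20.2]
tab_tip [278.9  37.1]
blkL [229.2  18.1]
blkR [328.6  18.1]
```

View pics/w8c.png

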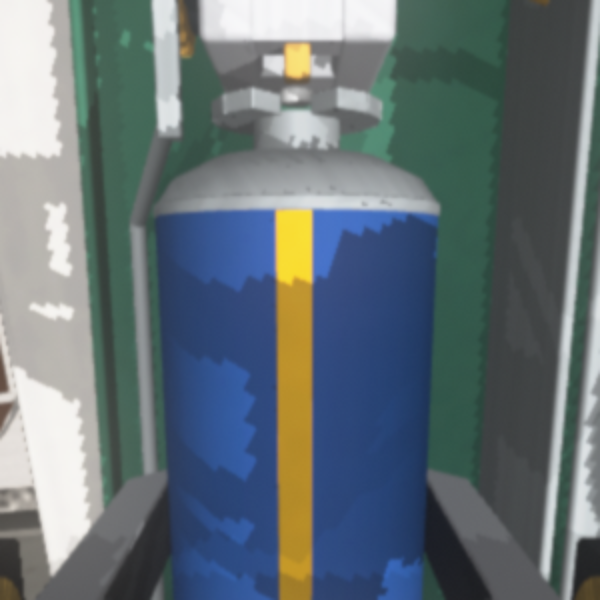

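Request:
move_arm --pt "0 0 -0.008 0 0.5" --pt "0 0 -0.006 0 0.5" --pt "0 0 -0.002 0 0.5" --pt "0 0 -0.001 0 0.5" --pt "0 0 -0.001 0 0.5" --pt "0 0 0 0 0.5"

```text
time_s: 12.4
eef_pos: [554.9, -125.5, 54.1]
ee_rot: [1.692, 2.647, -0.0]
ft_force: [0.6, -0.0, -2.9]
grip_width: 0.696
grasp_force: 25.0
```

Request:
move_arm --pt "0 0 -0.001 0 0.5" --pt "0 0 -0.001 0 0.5" --pt "0 0 0 0 0.5"

```text
time_s: 12.7
eef_pos: [555.2, -125.4, 52.3]
ee_rot: [1.691, 2.647, 0.0]
ft_force: [1.3, 0.1, -0.6]
grip_width: 0.695
grasp_force: 25.0
```

Contact made. Release.

Request:
move_arm --pt "0 0 -0.0005 0 0.26" --pt "0 0 0 0 0.25" --pt "0 0 0 0 0.2" --pt "0 0 0 0 0.17" --pt "0 0 0 0 0.17" --pt "0 0 0 0 0.17"

```text
time_s: 13.3
eef_pos: [554.8, -125.5, 51.6]
ee_rot: [-1.692, -2.647, 0.0]
ft_force: [0.5, -0.8, -0.6]
grip_width: 0.83
grasp_force: 0.0
```

```bash
python3 roll.py w9 195,290
```

```text
[ 554.83283631 -125.47616992   51.63592743] yaw 0.4336 F [-0.2  0.5  0.9] 0.8303936529458643 0.0
95 [-1.60000e-02  1.66433e+02  4.00000e-03 -3.00000e-03  2.78500e+02
  2.15000e+02  3.44000e+02] lean std 0.003
```

Request:
move_arm --pt "0 0 0.03 0 0.17" --pt "0 0 0.05 0 0.17" --pt "0 0 0.048 0 0.2" --pt "-0.02 0.026 0 0 0.3" --pt "-0.028 0.036 0 0 0.3" --pt "-0.02 0.026 0 0 0.3" --pt "-0.008 0.0105 0 0 0.3" --pt "0 0 0 0 0.3"

```text
time_s: 14.15
eef_pos: [478.1, -25.4, 179.9]
ee_rot: [-1.688, -2.649, -0.002]
ft_force: [1.6, -0.2, 0.1]
grip_width: 0.7
grasp_force: 0.0
```

```bash
python3 - <<'E'
from h import *
f=snap("top","t2");i=f["img"][150:260,240:380,::-1];cv2.imwrite("pics/t2c.png",cv2.resize(i,None,fx=5.4,fy=5.4,interpolation=2))
print(yaw()[0]["eef_pos"])
E
```

```text
[478.8964139  -26.51449679 179.93125851]
```

Descend on the handle and pinch it (the last picture is saved for the end).

Request:
move_arm --newtons 12 --pt "0 0 -0.03 0 0.3" --pt "0 0 -0.03 0 0.3" --pt "0 0 -0.0115 0 0.3" --pt "0 0 0 0 0.3" --pt "0 0 0 0 0.85" --pt "0 0 0 0 0.85" --pt "0 0 0 0 0.85" --pt "0 0 0 0 0.85"

```text
time_s: 15.0
eef_pos: [479.2, -26.9, 108.7]
ee_rot: [1.691, 2.647, 0.001]
ft_force: [0.2, 0.1, -0.1]
grip_width: 0.398
grasp_force: 0.0
```

Request:
move_arm --pt "0 0 0 0 0.85" --pt "0 0 0 0 0.85"

```text
time_s: 15.2
eef_pos: [478.9, -26.9, 108.3]
ee_rot: [1.691, 2.647, 0.0]
ft_force: [-0.3, -0.1, 2.6]
grip_width: 0.268
grasp_force: 12.0
```

Request:
move_arm --pt "-0.0028 0.006 0.0004 0 0.85" --pt "-0.0028 0.006 0 0 0.85" --pt "-0.0028 0.006 -0.0006 0 0.85" --pt "-0.0027 0.0059 -0.0013 0 0.85" --pt "-0.0027 0.0057 -0.0019 0 0.85" --pt "-0.0026 0.0056 -0.0024 0 0.85" --pt "-0.0025 0.0053 -0.003 0 0.85" --pt "-0.0023 0.005 -0.0036 0 0.85"

```text
time_s: 16.0
eef_pos: [457.6, 19.1, 95.7]
ee_rot: [1.691, 2.647, 0.0]
ft_force: [3.1, -3.6, -0.1]
grip_width: 0.271
grasp_force: 12.0
```

Request:
move_arm --pt "-0.0022 0.0047 -0.0041 0 0.85" --pt "-0.002 0.0044 -0.0045 0 0.85" --pt "-0.0018 0.0039 -0.005 0 0.85" --pt "-0.0016 0.0035 -0.0054 0 0.85" --pt "-0.0014 0.003 -0.0057 0 0.85"

```text
time_s: 16.5
eef_pos: [448.5, 38.5, 70.6]
ee_rot: [-1.691, -2.647, -0.0]
ft_force: [1.8, -0.6, 3.7]
grip_width: 0.273
grasp_force: 12.0
```

Request:
move_arm --pt "-0.0012 0.0025 -0.006 0 0.85" --pt "-0.0009 0.002 -0.0062 0 0.85" --pt "-0.0007 0.0015 -0.0064 0 0.85" --pt "0 0 -0.001 0 0.85" --pt "0 0 0 0 0.85" --pt "0 0 0 0 0.85"

```text
time_s: 17.1
eef_pos: [445.8, 44.5, 51.2]
ee_rot: [-1.691, -2.647, -0.0]
ft_force: [0.3, 3.4, 6.6]
grip_width: 0.278
grasp_force: 12.0
```

Request:
move_arm --pt "0 0 0 0 0.4" --pt "0 0 0 0 0.3" --pt "0 0 0 0 0.3" --pt "0 0 0.03 0 0.3" --pt "0 0 0.05 0 0.3" --pt "0 0 0.05 0 0.3" --pt "0.02 -0.03 0.02 0 0.3" --pt "0.025 -0.035 0 0 0.3"

```text
time_s: 17.9
eef_pos: [492.4, -20.3, 204.7]
ee_rot: [1.685, 2.648, 0.008]
ft_force: [0.1, 0.7, 0.2]
grip_width: 0.699
grasp_force: 0.0
```

Request:
move_arm --pt "0.025 -0.035 0 0 0.3" --pt "0.02 -0.035 0 0 0.3" --pt "0 0 0 0 0.3" --pt "0 0 0 0 0.3"

```text
time_s: 18.3
eef_pos: [535.5, -91.7, 200.9]
ee_rot: [-1.693, -2.645, 0.002]
ft_force: [0.4, 0.7, -0.1]
grip_width: 0.698
grasp_force: 0.0
```

```bash
python3 - <<'E'
from h import *
f=snap("wrist","w10");cv2.imwrite("pics/w10c.png",cv2.resize(f["img"][90:300,160:400,::-1],None,fx=2.8,fy=2.8,interpolation=2))
s=np.array([507.0,-22.5,50]);ux=np.array([.907,.421,0]);uy=np.array([-.421,.907,0]);z=np.array([0,0,1])
for n,X in dict(front_top=s+22*z,tab=s+19*z-7*uy,can_end=s-22*uy+33*z,grip=np.array([444.9,46,61])).items():
    p=proj(f,X);print(n,p.round(1),((p-[160,90])*2.8).round())
E
```

```text
front_top [282.7 117.9] [344.  78.]
tab [282.7 126.5] [343. 102.]
can_end [282.9 145.3] [344. 155.]
grip [248.5   5.1] [ 248. -238.]
```

View pics/w10c.png

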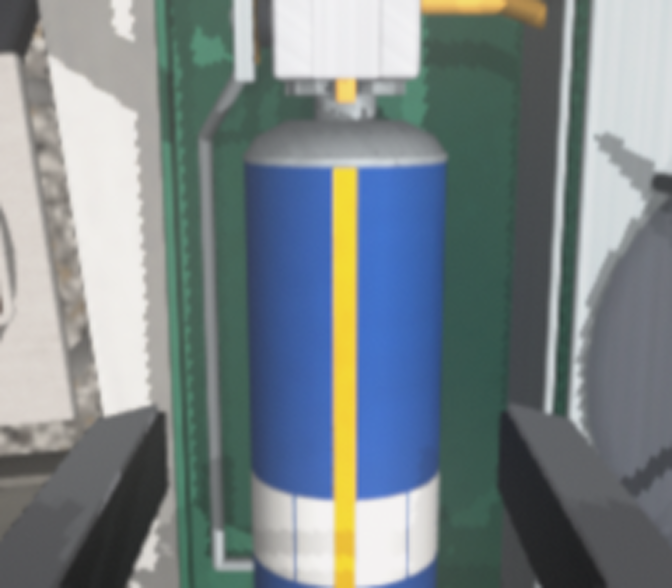

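```bash
python3 - <<'E'
from h import *
f=dict(np.load("pics/w10.npz"));im=cv2.cvtColor(f["img"],cv2.COLOR_RGB2HSV)
m=cv2.inRange(im,(0,170,100),(6,255,255))|cv2.inRange(im,(174,170,100),(180,255,255));m[60:]=0
v,u=np.where(m);print(len(u),u.min() if len(u) else 0,u.max() if len(u) else 0,v.min() if len(u) else 0,v.max() if len(u) else 0)
# same from top camera, now and at start
g=snap("top","t3")
for n in ("top0","t3"):
    h=dict(np.load(f"pics/{n}.npz"));w=cv2.cvtColor(h["img"],cv2.COLOR_RGB2HSV);mm=cv2.inRange(w,(0,170,100),(6,255,255))|cv2.inRange(w,(174,170,100),(180,255,255))
    q=np.argwhere(mm[230:260,255:290]);print(n,len(q),q.mean(0)+[230,255] if len(q) else "")
# blue/stripe end now vs expected with the pre-clamp s reference
w8=dict(np.load("pics/w8.npz"))
for n,a,z in(("w8",(277.5,105),99),("w10",(283,90+165/2.8),83)):
    h=dict(np.load(f"pics/{n}.npz"));uy=np.array([-.421,.907,0]);print(n,(back(h,a,z)-np.array([507,-22.5,0]))@uy)
E
```

```text
411 234 263 0 14
top0 15 [246.66666667 271.13333333]
t3 16 [246.875  271.1875]
w8 -37.86108949598603
w10 -24.89845388784885
```

```bash
python3 -c "
from station import robot
print(robot.close_job())"
```

```text
the job is handed in; nothing more can be done
None
```

I raised the lever, laid the cartridge in the bay with its notch uppermost, clamped it home by shutting the lever fully, and handed the job in at about 18 s; the hand-in returned no verdict, but the last pictures show the lever shut and the collar at the socket to within about 3 mm.

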